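# Index the sample changer with its ratchet knob

## Robot

A 6-joint arm with a two-finger parallel gripper is mounted at the origin on the work surface. World frame = base frame: x ahead of the robot, y to its left, z up, the work surface at z = 0. Lengths are in m, angles in rad, forces in N, time in s.
With the tool pointing down it reaches from about 0.3 to 0.75 m from the base axis. Payload 8.5 kg.
Tool frame: the origin (TCP) lies at the centre of the arm's flange, where the gripper is bolted on; the fingertips stand 166 mm ahead of it and the grasp point (between the pads) lies 147 mm ahead of it (ctrl.tip_extent is the z of the fingertips in the tool frame, in m); z points along the fingers, y is the line along which they close (so a half turn about z gives the same grasp; the last joint's range is limited). The gripper opens to 88 mm and grips with 3 to 60 N. Pads are 18 mm wide; open, the fingers measure 123 mm over their backs; the gripper's body (75 mm by 187 mm) begins 45 mm behind the grasp point.
Start: joints at [-1.458, 0.381, 1.297, -0, 1.464, -0.215], TCP at [0.177, -0.521, 0.405] pointing down, gripper open.
Joint ranges: [-3.11, 3.11], [-0.89, 2.33], [0.22, 2.48], [-1.42, 4.56], [0.17, 2.85], [-2.88, 2.88]. Speed limits (rad/s): [2.39, 2.39, 3.14, 3.14, 3.14, 3.14].

## Interface

Orientations are given as a unit quaternion [x, y, z, w].
In Python, from bench import status, eyes, ctrl, finder gives the robot as it stands. The module is installed in compiled form; this text tells all that it offers.
- The arm moves only by the shell command python3 -m crank 'ROWS' [FORCE]. ROWS is JSON, a list of rows, each an object of numbers: "dx", "dy", "dz": the shift along the tool's x, y, z in mm; "spin": the turn about the tool's z in degrees; "hand": the opening, from -1 (shut) to 1 (fully open). In form: [{"dx": .., "dy": .., "dz": .., "spin": .., "hand": ..}, ...]. A call has 1 to 8 rows; each row shifts and turns the commanded pose from where the row before left it, along the tool's axes as they then stand; what a row does not reach is not made up. A row lasts 1/10 s, in which the tool goes at most 50 mm and 8.59 degrees, less where a joint would pass 70% of its speed; a pose out of reach is approached as far as the arm can. A call is refused whole if a number of a shift passes 50 or a number of a turn 8.59, either way. A call with a gripper value outside its range is refused whole. The fingers move at their own pace and stop on an object; FORCE is the grip in N (left out, the last holds). Time passes only in rows, so rows that do not move let the fingers close. It gives the time, the measured TCP pose, the force, the opening and the grip force at its end, in the units of the state.
- status.get_obs(): the state, without advancing time (a new reading comes with each control period).
- eyes.grab_frame(name): name is "side" or "top"; returns the picture (384x512x3 uint8, red, green, blue); there is no depth.
- eyes.get_calibration(name): a dict with "intrinsics" (3x3 intrinsics, pixels), "extrinsics" (4x4, takes a point from world to camera coordinates). Camera axes: x right, y down, z forward; pixel columns grow to the right and rows downward; lengths in m; the calibration is good to about 2 mm. A picture is of the moment at which its call begins. get_calibration takes no time and is no camera call.
- ctrl.finish_job(): hands the job in; it is judged then, once.
Trained networks look in the newest picture that a camera, given by its name, has taken for a name from the list of things; names that differ only in an ending like _2 or _b are one class to them, and where a whole thing is asked for, a point or a joint stands for the part that bears it (a point fixed in the world has none). Each returns a list of dicts, best first, with "confidence" (0 to 1); they miss things now and then, are a little off and sometimes report something else, mostly with a low value. They report only what shows in the picture. A call takes as long as a camera call.
- finder.look_for(camera, thing): "position" ([x, y, z] in m, in world coordinates, good to about 4 mm: the middle of the surface that is visible of it).
The state is a dict: "t": time; "joints": joint angles; "dq": joint speeds; "joint_efforts": joint torques, N m; "tool_pos": TCP position; "orientation": TCP orientation; "force": force on the tool from outside, world axes, zero at the start; "torque": the same for the moment, N m; "finger_gap": finger opening in m; "grip_force": force on a finger pad.
Only numpy, scipy, OpenCV 4.12 (cv2) and the standard library are available. Lean on these libraries where they do the work, as an engineer would, in place of code of your own. Each camera call takes 0.05 s, during which the arm holds its last target. There are 200 camera calls.

## Task

Turn the ratchet knob on the changer's sloping panel until the wide open jar on the turntable stands centred under the spout, then let go of the knob. The ratchet drives the turntable one way only and runs loose the other way, and nobody knows which way it is set, so find out by trying, then work the knob back and forth. Move the turntable with the knob alone: do not touch the turntable or its glassware, and leave everything else on the bench where it is.

Things in the scene. Friction and masses are not known exactly. Their poses are not given: they have to be found in the camera images.
- changer: the sample changer, fixed to the bench: a white cabinet 230 x 200 x 145 mm high with the turntable on top, and a sloping panel 110 x 160 mm on the robot's side that carries the ratchet knob. Origin on the bench under the turntable's axis; x points away from the panel towards the spout post, z up
- knob_grip (a point): point on the knob's axis at the height to grip, 28 mm out from the panel. The axis leans 25 degrees from vertical, to the panel's side. z points out of the panel along the axis, x along the black grip bar (58 mm long in x, 14 mm thick in y, standing 6 to 37 mm above the panel, on a flat skirt of 33 mm radius); the frame turns with the knob
- knob (a joint): knob angle (rad), anticlockwise seen from outside the panel. A ratchet: one way it drives the turntable 1:1 in the same sense (seen from above; 0.3 N m), the other way it runs loose, clicking (under 0.1 N m), and the turntable stays but for up to 0.1 rad of drag. Which way grips differs each time and cannot be seen. 12 teeth: after a change of direction up to 0.55 rad is lost before it drives
- turntable: dark steel disc of 93 mm radius, top face 157 mm above the bench, with six glass vessels fixed on it 68 mm from the axis, 60 degrees apart: one wide open jar (50 mm across, 45 mm high) and five slim stoppered vials (26 mm across, 70 mm high). Origin on the axis, 145 mm above the bench; x points to the wide jar, z up. Friction keeps it where it is left; it turns without end
- jar_mouth (a point): centre of the open mouth of the wide jar, 202 mm above the bench, 68 mm from the turntable's axis; it moves with the turntable
- axle_top (a point): top of the turntable's hub, on its vertical axis
- spout (a point): lower tip of the fixed 8 mm steel spout, 239 mm above the bench, over the circle of vessels on the side away from the panel; the arm that carries it and its post (14 mm rod, 270 mm high) are fixed to the cabinet
- beaker: a glass beaker, 66 mm across, 85 mm high, bystander beside the cabinet. Origin at the centre of its underside
- joint_clip: a small blue plastic joint clip lying on the bench, about 45 x 40 x 8 mm, bystander near the panel. Origin at its underside
- stopper: a glass stopper standing on its head, 32 mm across, 34 mm high, bystander near the panel. Origin at the centre of its underside
- funnel: a white ceramic filter funnel standing mouth down, 110 mm across, 130 mm high, bystander. Origin at the centre of its underside
- water_bottle_a: a clear bottle, 64 mm across, 200 mm high, bystander. Origin at the centre of its underside
- water_bottle_b: a second such bottle, bystander. Origin at the centre of its underside
- screwdriver: a screwdriver lying on the bench, bystander. Origin at its underside

How it is judged:
At the end, for the whole second after the job is handed in: The centre of the wide jar's mouth is within 10 mm, seen from above, of the tip of the spout, and the turntable is at rest (horizontal distance between jar_mouth and spout below 0.01 m and angular speed of turntable below 0.05 rad/s); the robot touches nothing.
It fails at once if the robot touches the turntable or its glassware (contact force between any of the fingers, the arm and turntable above 1 N).
It fails at once if a bystander on the bench is shifted by more than 25 mm (distance of any of beaker, joint_clip, stopper, funnel, water_bottle_a, water_bottle_b, screwdriver from where it was at the start of the episode above 0.025 m).
It also fails if it takes over 51 s, if anything falls off the work surface, if the arm or the gripper's body presses on something with over 40 N, if the wrist force passes 120 N, or if a joint passes its speed limit or range.

## Working session

There is one attempt and no reset: what is moved stays moved. The work goes in short steps, Python scripts to look and compute and a shell command to move; the robot and the scene stay as the last step left them, time stands still between calls to the robot, and variables do not carry over. Pictures are saved under pics/ and viewed, at most 10 in all, crops included, and the job is handed in when it is done.

```bash
mkdir -p pics; python3 - <<'E'
from bench import status, eyes, ctrl, finder
import cv2,numpy as np
o=status.get_obs();print(o['t'],o['tool_pos'],o['orientation'],o['finger_gap'],ctrl.tip_extent)
ims=[]
for c in('side','top'):
    im=eyes.grab_frame(c);cv2.imwrite(f'pics/{c}0.png',im[:,:,::-1])
    k=eyes.get_calibration(c);E=np.array(k['extrinsics']);print(c,'cam at',np.round(-E[:3,:3].T@E[:3,3],3))
    for n in('changer','knob_grip','turntable','jar_mouth','axle_top','spout','joint_clip','stopper','beaker','funnel'):
        print(n,[(np.round(d['position'],3).tolist(),round(d['confidence'],2)) for d in finder.look_for(c,n)[:2]])
E
```

```text
0.0 [ 0.17707036 -0.52067417  0.40413799] [ 9.86600942e-01  1.63150397e-01  3.42656538e-05 -7.27276221e-04] 0.08802161225574945 0.166
side cam at [ 0.515 -0.972  0.828]
changer [([0.668, -0.175, 0.134], 0.96)]
knob_grip [([0.544, -0.142, 0.141], 0.52), ([0.709, -0.122, 0.166], 0.48)]
turntable [([0.711, -0.123, 0.166], 0.64)]
jar_mouth [([0.707, -0.117, 0.166], 0.9)]
axle_top []
spout [([0.666, -0.171, 0.137], 0.68)]
joint_clip [([0.577, -0.297, 0.008], 0.57)]
stopper []
beaker [([0.578, -0.302, 0.007], 0.49), ([0.618, 0.112, 0.078], 0.44)]
funnel [([0.563, -0.443, 0.052], 0.93)]
top cam at [ 0.491 -0.042  1.273]
changer [([0.669, -0.106, 0.15], 0.66)]
knob_grip [([0.541, -0.13, 0.142], 0.65)]
turntable [([0.713, -0.097, 0.154], 0.94)]
jar_mouth [([0.712, -0.094, 0.157], 0.96)]
axle_top [([0.711, -0.094, 0.158], 0.71)]
spout [([0.666, -0.107, 0.146], 0.74)]
joint_clip [([0.581, -0.293, 0.007], 0.55)]
stopper [([0.628, 0.337, 0.13], 0.57)]
beaker [([0.626, 0.087, 0.026], 0.78), ([0.54, -0.129, 0.139], 0.71)]
funnel [([0.564, -0.41, 0.055], 0.81)]
```

View pics/side0.png

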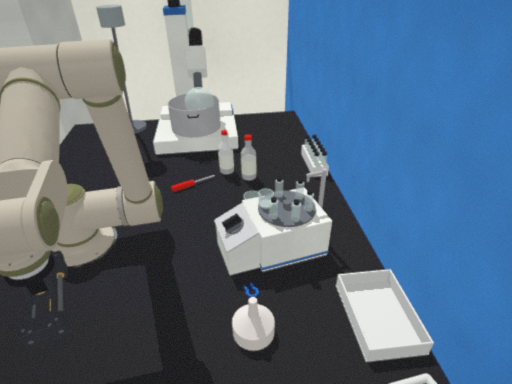

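View pics/top0.png

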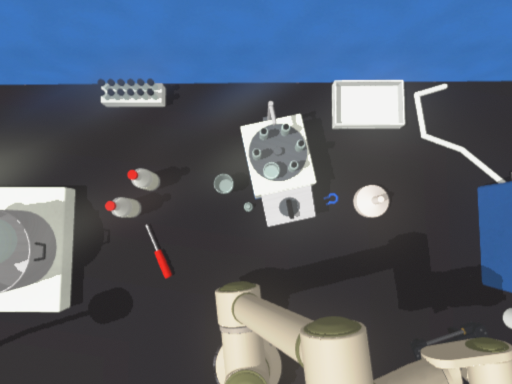

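The top view shows the changer at about (280,165) with the jar at (271,172), the knob at (289,207) and the spout arm at (270,112). The stopper is at (248,207) and the clip at (331,199). I'll enlarge the changer area next.

```bash
cat > h.py <<'E'
from bench import status, eyes, ctrl, finder
import cv2,numpy as np
def cal(c):
    k=eyes.get_calibration(c);return np.array(k['intrinsics']),np.array(k['extrinsics'])
def proj(c,p):
    K,E=cal(c);q=K@(E[:3,:3]@np.asarray(p,float)+E[:3,3]);return q[:2]/q[2]
def ray(c,uv,z):
    K,E=cal(c);R=E[:3,:3];o=-R.T@E[:3,3];d=R.T@np.linalg.solve(K,[uv[0],uv[1],1]);return o+d*(z-o[2])/d[2]
def crop(im,x,y,w,h,s,fn):
    cv2.imwrite(fn,cv2.resize(im[y:y+h,x:x+w,::-1],None,fx=s,fy=s,interpolation=cv2.INTER_CUBIC))
E
python3 - <<'E'
import cv2
a=cv2.imread('pics/top0.png')[90:235,225:345];b=cv2.imread('pics/side0.png')[150:275,200:345]
cv2.imwrite('pics/c1.png',cv2.resize(a,None,fx=4,fy=4,interpolation=2));cv2.imwrite('pics/c2.png',cv2.resize(b,None,fx=4,fy=4,interpolation=2))
E
```

```text
(no output)
```

View pics/c1.png

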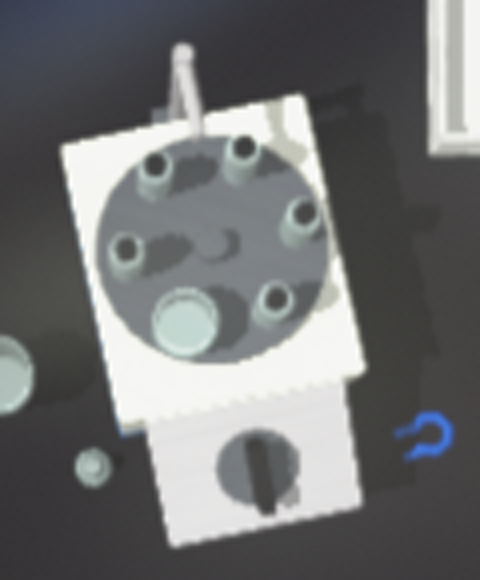

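View pics/c2.png

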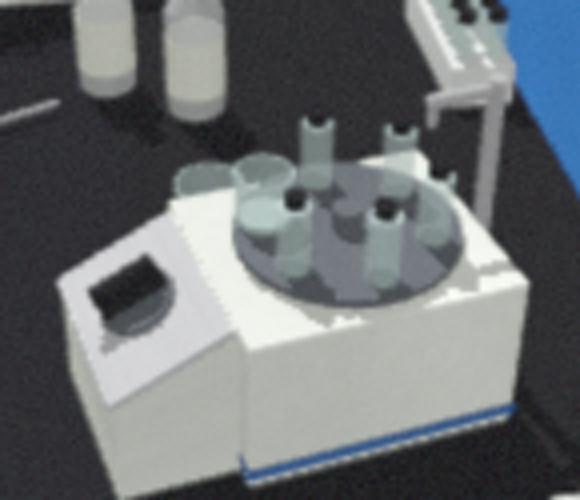

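The crops show the jar mouth at about crop (187,315), towards the panel. The spout tip is near (196,133), and the knob bar at (260,472) runs roughly along the changer's x. I'll fit these numerically.

```bash
cat >> h.py <<'E'
from scipy.optimize import minimize
from scipy.spatial.transform import Rotation as R
def barR(yaw,th): return R.from_euler('z',yaw)*R.from_euler('y',-np.radians(25))*R.from_euler('z',th)
S=8
def hull(c,p,rect):
    x,y,w,h=rect;g,yaw,th=p[:3],p[3],p[4]
    pts=[proj(c,g+barR(yaw,th).apply([a*.029,b*.007,z])) for a in(-1,1) for b in(-1,1) for z in(-.022,.009)]
    pts=((np.array(pts)+.5-[x,y])*S*16).astype(np.int32)
    m=np.zeros((h*S,w*S),np.uint8);cv2.fillConvexPoly(m,cv2.convexHull(pts),1,shift=4)
    return cv2.resize(m.astype(np.float32),(w,h),interpolation=cv2.INTER_AREA)
def fitbar(ims,rects,p0,yaw):
    tg={}
    for c in ims:
        x,y,w,h=rects[c];g=ims[c][y:y+h,x:x+w].astype(float).mean(2)
        tg[c]=np.clip((85-g)/50,0,1)
    def f(q):
        p=[*q[:3],yaw,q[3]];return sum(((hull(c,p,rects[c])-tg[c])**2).sum()/tg[c].sum() for c in ims)
    best=min((minimize(f,[*p0[:3],t],method='Nelder-Mead',options=dict(initial_simplex=np.array([[*p0[:3],t]]*5)+np.vstack([np.zeros(4),np.diag([.01,.01,.01,.2])]))) for t in p0[3:]),key=lambda r:r.fun)
    return best.x,best.fun
E
python3 - <<'E'
from h import *
ims={c:cv2.imread(f'pics/{c}0.png')[:,:,::-1] for c in('top','side')}
g=ims['top'].astype(float).mean(2)
tc=lambda u,v:(225+u/4-.4,90+v/4-.4); sc=lambda u,v:(200+u/4-.4,150+v/4-.4)
# disc: edge points by eye in crop
pts=np.array([tc(*p) for p in[(97,245),(328,245),(212,363),(130,330),(110,195),(318,300),(290,160)]],np.float32)
W=np.array([ray('top',p,.157)[:2] for p in pts]);A=np.c_[2*W,np.ones(len(W))];s=np.linalg.lstsq(A,(W**2).sum(1),rcond=None)[0]
print('disc',s[:2],np.sqrt(s[2]+s[:2]@s[:2]))
e=[ray('top',tc(*p),.145)[:2] for p in[(62,148),(303,95),(365,375),(120,430)]];print('corners',np.round(e,3).tolist())
for a,b in((3,0),(2,1)): d=e[b]-e[a];print('yaw',np.arctan2(d[1],d[0]),np.hypot(*d))
d=e[0]-e[1];print('yaw',np.arctan2(-d[0],d[1]))
print('jar',ray('top',tc(187,315),.202),'spout top',ray('top',tc(196,133),.239),'side',ray('side',sc(432,126),.239))
print('spout side px',sc(432,126))
print(np.round(g[192:224,278:302:1]).astype(int)[::3])
for y in(.19,.21): print(fitbar(ims,dict(top=(279,193,20,28),side=(218,208,24,22)),[.541,-.13,.143,0.,.3,-.3],y))
E
```

```text
disc [ 0.7156526  -0.09606103] 0.09224682451214639
corners [[0.799, 0.025], [0.843, -0.169], [0.616, -0.217], [0.571, -0.023]]
yaw 0.206326998925982 0.23307821437514173
yaw 0.2056183949490257 0.23185442228794248
yaw 0.21817033477499187
jar [ 0.65469201 -0.07427585  0.202     ] spout top [ 0.78480184 -0.07981199  0.239     ] side [ 0.77964283 -0.08560418  0.239     ]
spout side px (307.6, 181.1)
[[230 228 226 227 228 228 227 227 227 227 227 227 227 227 227 226 226 226
  226 225 225 225 225 225]
 [228 228 227 227 226 226 226 225 224 224 223 223 224 226 226 226 227 227
  227 228 227 227 227 226]
 [227 227 228 228 225 208 185 156 138 127 116 114 119 124 128 144 173 189
  218 226 227 227 227 227]
 [229 226 206 154 129 124 123 119  86  68  67  67  72  81  91  94  94  95
  108 135 185 218 224 225]
 [225 178 133 122 123 123 123 120  99  76  72  72  71  72  87  91  92  92
   95 116 126 155 217 226]
 [206 148 125 122 122 121 122 122 119  90  74  71  71  72  79  89  92  92
   95 115 123 148 216 226]
 [225 189 139 123 122 122 122 122 121 105  79  71  70  70  72  86  92  92
   92  98 143 213 226 
[... 1524 characters left out ...]
^^^^^^^^^^^^^^
  File "h.py", line 27, in <genexpr>
    p=[*q[:3],yaw,q[3]];return sum(((hull(c,p,rects[c])-tg[c])**2).sum()/tg[c].sum() for c in ims)
                                     ~~~~^^^^^^^^^^^^^^
  File "h.py", line 17, in hull
    pts=[proj(c,g+barR(yaw,th).apply([a*.029,b*.007,z])) for a in(-1,1) for b in(-1,1) for z in(-.022,.009)]
         ~~~~^^^^^^^^^^^^^^^^^^^^^^^^^^^^^^^^^^^^^^^^^^^
  File "h.py", line 6, in proj
    K,E=cal(c);q=K@(E[:3,:3]@np.asarray(p,float)+E[:3,3]);return q[:2]/q[2]
        ~~~^^^
  File "h.py", line 4, in cal
    k=eyes.get_calibration(c);return np.array(k['intrinsics']),np.array(k['extrinsics'])
ValueError: time passes only in moves, steps and waits
```

```bash
sed -i 's/^def cal/import functools\n@functools.cache\ndef cal/; s#(85-g)/50#(84-g)/12#' h.py
python3 - <<'E'
from h import *
ims={c:cv2.imread(f'pics/{c}0.png')[:,:,::-1] for c in('top','side')}
print(ims['side'][208:232:2,218:246].astype(float).mean(2).astype(int))
tc=lambda u,v:(225+u/4-.4,90+v/4-.4); sc=lambda u,v:(200+u/4-.4,150+v/4-.4)
rc=dict(top=(279,193,20,28),side=(220,210,24,20))
for y in(.206,): print(fitbar(ims,rc,[.541,-.13,.143,0.,.3,-.3],y))
for c in ims: print(fitbar({c:ims[c]},rc,[.541,-.13,.143,0.,.3],.206))
sp=np.array([.7156,-.0961])+.068*np.array([np.cos(.206),np.sin(.206)]);print('model spout',sp,proj('top',[*sp,.239]),proj('side',[*sp,.239]),tc(196,133))
E
```

```text
[[ 49  49  48  50  52  48  49  50  49  50  50  53  56  84 126 167 203 214
  214 215 213 212 213 216 214 213 216 226]
 [ 49  49  48  48  49  50  50  46  51  59 105 163 196 204 212 213 213 215
  214 215 214 213 211 212 214 214 214 213]
 [ 50  47  49  50  50  62  80 114 164 200 206 211 213 211 213 213 214 210
  210 212 214 215 213 211 213 214 213 213]
 [ 52  54  54  76 120 168 204 213 213 213 214 214 213 211 208 198 159  98
   77 123 178 211 214 214 211 211 214 212]
 [ 90 130 168 203 213 212 214 215 214 214 213 203 162 126  89  62  48  47
   38  41  73 144 197 209 212 210 211 212]
 [206 214 214 215 216 216 215 210 201 165 130  91  57  48  52  43  34  35
   33  33  35  41  79 137 186 208 210 211]
 [214 216 216 214 212 201 159 101  73  55  46  42  39  38  35  33  31  31
   33  34  29  38  38  75 121 162 208 210]
 [213 216 210 184 109  64  53  47  45  41  37  35  32  33  31  38  33  40
   39  39  41  58  78  92 116 142 196 212]
 [214 214 214 204 142  61  32  35  28  35  37  35  31  37  36  36  39  45
   59  76  76  80  83  99 112 148 205 212]
 [213 214 215 213 203 144  68  35  31  32  36  35  39  41  41  62  73  76
   79  79  80  81  92 106 115 170 207 214]
 [216 215 213 214 216 214 191 100  40  36  42  60  72  74  78  81  82  83
   82  85  93 107 101 124 175 208 212 212]
 [196 212 215 213 215 214 203 146  85  74  75  81  79  81  81  88  94 110
  113 105 101 111 158 201 211 213 214 213]]
(array([ 0.53277741, -0.1354979 ,  0.14705279,  0.08469688]), np.float64(0.5193151677179668))
(array([ 0.54597996, -0.15604914, -0.11262272,  0.00116376]), np.float64(0.03771138423988844))
(array([ 0.53492914, -0.04797787,  0.07689772,  0.00465869]), np.float64(0.14308342542615893))
model spout [ 0.78216227 -0.08219086] [274.40665639 123.72284685] [308.1277998  180.44868967] (273.6, 122.85)
```

```bash
python3 - <<'E'
import re
s=open('h.py').read()
s=s.replace("        tg[c]=np.clip((84-g)/12,0,1)\n","""        t,k=dict(top=(96,28),side=(100,40))[c];a=dict(top=82,side=62)[c]
        _,lab=cv2.connectedComponents((g<a).astype(np.uint8));sel=cv2.dilate((lab==lab[h//2,w//2]).astype(np.uint8),np.ones((2,2),np.uint8)[:1])
        tg[c]=(lab==lab[h//2,w//2]).astype(float)
""")
open('h.py','w').write(s)
E
python3 - <<'E'
from h import *
ims={c:cv2.imread(f'pics/{c}0.png')[:,:,::-1] for c in('top','side')}
rc=dict(top=(279,195,20,26),side=(220,210,24,22))
p,f=fitbar(ims,rc,[.541,-.13,.143,0.,.3,-.3],.206);print(p,f)
for c in ims: print(fitbar({c:ims[c]},rc,[.541,-.13,.143,0.],.206)[1])
g=p[:3]; a=np.array([np.cos(.206),np.sin(.206)]);n=np.array([-a[1],a[0]]);d=g[:2]-[.7156,-.0961];print('changer frame',d@a,d@n)
j=np.array([.6547,-.0743])-[.7156,-.0961];print('jar angle rel',np.arctan2(j@n,j@a),np.hypot(*j))
E
```

```text
[ 0.53321748 -0.13547739  0.14834823  0.03847719] 0.6024967761611483
0.24882693407012196
0.2724387428977273
changer frame -0.18658088386161897 -0.0012391979557734994
jar angle rel 2.591840759886693 0.06468423300928912
```

```bash
python3 -m crank '[{"dx":38,"dy":-21,"hand":-0.1},{"dx":38,"dy":-21,"hand":-0.1},{"dx":38,"dy":-21,"hand":-0.1},{"dx":38,"dy":-21,"hand":-0.1},{"dx":38,"dy":-21,"hand":-0.1},{"dx":38,"dy":-21,"hand":-0.1},{"dx":38,"dy":-21,"hand":-0.1},{"dx":38,"dy":-21,"hand":-0.1}]' 30 && python3 -m crank '[{"dx":38,"dy":-21,"hand":-0.1},{"dx":38,"dy":-21,"hand":-0.1},{"dx":38,"dy":-21,"hand":-0.1},{"dx":38,"dy":-21,"hand":-0.1},{"spin":5,"hand":-0.1},{"hand":-0.1},{"hand":-0.1}]'
cat >> h.py <<'E'
AX=np.array([.7156,-.0961]);YAW=.206
def state(goal=None):
    o=status.get_obs();Q=R.from_quat(o['orientation']);M=Q.as_matrix()
    print('t',round(o['t'],2),'pos',np.round(o['tool_pos'],4),'bar-yaw rel deg',round(np.degrees(np.arctan2(M[1,0],M[0,0])-YAW),1),'zaxis',np.round(M[:,2],3),'j',np.round(o['joints'],2),'F',np.round(o['force'],1),'T',np.round(o['torque'],2),'gap',round(o['finger_gap'],4),'grip',np.round(o['grip_force'],1))
    if goal is not None: print('tool-frame delta mm',np.round(1000*M.T@(np.array(goal)-o['tool_pos']),1))
E
python3 -c "
from h import *
state([.5338,-.1347,.304])"
```

```text
t 1.1 pos [ 0.1771 -0.5207  0.4047] bar-yaw rel deg 7.0 zaxis [ 0.  0. -1.] j [-1.46  0.38  1.3   0.    1.46 -0.22] F [ 0.1 -0.3  0.4] T [0.01 0.01 0.02] gap 0.0883 grip 0.0
tool-frame delta mm [ 462.  -250.6  100.8]invalid input at $[0]: expected keys dx, dy, dz, spin, hand
```

All keys are needed in each row.

```bash
python3 -m crank '[{"dx":38,"dy":-21,"dz":0,"spin":0,"hand":-0.1},{"dx":38,"dy":-21,"dz":0,"spin":0,"hand":-0.1},{"dx":38,"dy":-21,"dz":0,"spin":0,"hand":-0.1},{"dx":38,"dy":-21,"dz":0,"spin":0,"hand":-0.1},{"dx":38,"dy":-21,"dz":0,"spin":0,"hand":-0.1},{"dx":38,"dy":-21,"dz":0,"spin":0,"hand":-0.1},{"dx":38,"dy":-21,"dz":0,"spin":0,"hand":-0.1},{"dx":38,"dy":-21,"dz":0,"spin":0,"hand":-0.1}]' 30 && python3 -m crank '[{"dx":38,"dy":-21,"dz":0,"spin":0,"hand":-0.1},{"dx":38,"dy":-21,"dz":0,"spin":0,"hand":-0.1},{"dx":38,"dy":-21,"dz":0,"spin":0,"hand":-0.1},{"dx":38,"dy":-21,"dz":0,"spin":0,"hand":-0.1},{"dx":0,"dy":0,"dz":0,"spin":5,"hand":-0.1},{"dx":0,"dy":0,"dz":0,"spin":0,"hand":-0.1}]'
python3 -c "
from h import *
state([.5338,-.1347,.304])"
```

```text
t: 1.9
tool_pos: [0.4117, -0.2622, 0.4049]
orientation: [0.987, 0.163, 0.0, 0.0]
force: [-0.3, -0.4, -0.5]
finger_gap: 0.0397
grip_force: 0.0
t: 2.5
tool_pos: [0.5281, -0.1344, 0.4045]
orientation: [0.993, 0.121, -0.0, -0.0]
force: [-0.1, -0.1, -0.6]
finger_gap: 0.0396
grip_force: 0.0
t 2.5 pos [ 0.5281 -0.1344  0.4045] bar-yaw rel deg 2.0 zaxis [-0.  0. -1.] j [-0.47  0.37  1.31 -0.    1.46  0.86] F [-0.1 -0.1 -0.6] T [ 0.05  0.04 -0.08] gap 0.0396 grip 0.0
tool-frame delta mm [  5.5   1.7 100.5]
```

```bash
python3 -m crank '[{"dx":5,"dy":2,"dz":30,"spin":0,"hand":-0.1},{"dx":0,"dy":0,"dz":30,"spin":0,"hand":-0.1},{"dx":0,"dy":0,"dz":20,"spin":0,"hand":-0.1},{"dx":0,"dy":0,"dz":0,"spin":0,"hand":-0.1}]'
python3 - <<'E'
from h import *
state([.5338,-.1347,.304])
t,s=eyes.grab_frame('top'),eyes.grab_frame('side')
a=cv2.resize(t[90:235,225:345,::-1],(400,483),interpolation=2);b=cv2.resize(s[130:275,200:320,::-1],(400,483),interpolation=2)
cv2.imwrite('pics/d1.png',np.hstack([a,b]))
E
```

```text
t: 2.9
tool_pos: [0.5323, -0.1367, 0.3225]
orientation: [0.993, 0.12, -0.002, -0.001]
force: [1.0, 0.2, 0.2]
finger_gap: 0.0395
grip_force: 0.0
t 2.9 pos [ 0.5323 -0.1367  0.3225] bar-yaw rel deg 2.0 zaxis [-0.005  0.002 -1.   ] j [-0.47  0.45  1.43 -0.    1.26  0.86] F [1.  0.2 0.2] T [ 0.01  0.06 -0.08] gap 0.0395 grip 0.0
tool-frame delta mm [ 2.  -1.5 18.5]
```

View pics/d1.png

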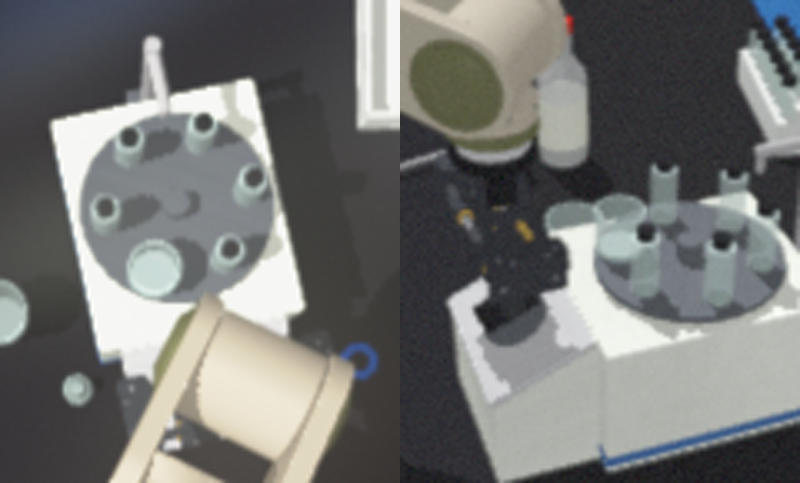

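The gripper stands over the knob: in the side half the fingers meet the bar near (505,310). The turntable stays visible from above, with the jar at (155,268). Next I'll lower and grip.

```bash
python3 -m crank '[{"dx":2,"dy":-1.5,"dz":10,"spin":0,"hand":-0.1},{"dx":0,"dy":0,"dz":8,"spin":0,"hand":-0.1},{"dx":0,"dy":0,"dz":0,"spin":0,"hand":-1},{"dx":0,"dy":0,"dz":0,"spin":0,"hand":-1},{"dx":0,"dy":0,"dz":0,"spin":0,"hand":-1},{"dx":0,"dy":0,"dz":0,"spin":0,"hand":-1}]' 30
python3 -c "
from h import *
state([.5338,-.1347,.304])"
```

```text
t: 3.6
tool_pos: [0.5345, -0.1338, 0.3071]
orientation: [0.993, 0.12, 0.0, -0.0]
force: [-0.9, 4.2, 0.6]
finger_gap: 0.0139
grip_force: 29.9
t 3.6 pos [ 0.5345 -0.1338  0.3071] bar-yaw rel deg 2.0 zaxis [ 0.     0.001 -1.   ] j [-0.46  0.47  1.45  0.    1.22  0.87] F [-0.9  4.2  0.6] T [ 0.55  0.07 -0.13] gap 0.0139 grip 29.9
tool-frame delta mm [-0.9  0.8  3.1]
```

```bash
cat >> h.py <<'E'
def jar():
    g=cv2.GaussianBlur(eyes.grab_frame('top'),(0,0),.7).astype(np.float32).mean(2)
    al=np.radians(np.arange(-180,180,.5));rr=[(r*np.cos(t),r*np.sin(t)) for r in(0,.003,.006) for t in np.arange(0,6.28,.8)]
    def val(a,z,s):
        c=[AX[0]+.068*np.cos(a+YAW),AX[1]+.068*np.sin(a+YAW)]
        uv=np.array([proj('top',[c[0]+s*x,c[1]+s*y,z]) for x,y in rr],np.float32)
        return cv2.remap(g,uv[None,:,0],uv[None,:,1],1).mean()
    cap=np.array([val(a,.227,1) for a in al]);jr=np.array([val(a,.18,3) for a in al])
    sc=jr-sum(np.roll(cap,-120*k) for k in range(1,6))/2
    o=np.argsort(-sc);b=o[0];far=[i for i in o if abs((i-b+360)%720-360)>60][0]
    print('JAR deg from spout',np.degrees(al[b]).round(1),'score',sc[b].round(),'2nd',np.degrees(al[far]).round(1),sc[far].round());return al[b]
E
python3 -c "
from h import *
jar()"
python3 -m crank '[{"dx":0,"dy":0,"dz":0,"spin":4,"hand":-1},{"dx":0,"dy":0,"dz":0,"spin":8,"hand":-1},{"dx":0,"dy":0,"dz":0,"spin":8,"hand":-1},{"dx":0,"dy":0,"dz":0,"spin":8,"hand":-1},{"dx":0,"dy":0,"dz":0,"spin":8,"hand":-1},{"dx":0,"dy":0,"dz":0,"spin":0,"hand":-1}]' 40
python3 -c "
from h import *
state([.5338,-.1347,.307]);jar()"
```

```text
JAR deg from spout 150.0 score -25.0 2nd -30.5 -149.0
t: 4.25
tool_pos: [0.5341, -0.1345, 0.3076]
orientation: [0.981, -0.195, -0.0, 0.001]
force: [-6.3, -2.5, 7.8]
finger_gap: 0.0171
grip_force: 42.8
t 4.25 pos [ 0.5341 -0.1345  0.3076] bar-yaw rel deg -34.2 zaxis [-0.001 -0.001 -1.   ] j [-0.46  0.47  1.45 -0.    1.22  1.5 ] F [-6.3 -2.5  7.8] T [0.58 0.75 0.38] gap 0.0171 grip 42.8
tool-frame delta mm [-0.3  0.3  0.6]
JAR deg from spout 150.0 score -25.0 2nd -31.0 -148.0
```

```bash
python3 -m crank '[{"dx":0,"dy":0,"dz":0,"spin":-8,"hand":-1},{"dx":0,"dy":0,"dz":0,"spin":-8,"hand":-1},{"dx":0,"dy":0,"dz":0,"spin":-8,"hand":-1},{"dx":0,"dy":0,"dz":0,"spin":-8,"hand":-1},{"dx":0,"dy":0,"dz":0,"spin":-8,"hand":-1},{"dx":0,"dy":0,"dz":0,"spin":-8,"hand":-1},{"dx":0,"dy":0,"dz":0,"spin":-8,"hand":-1},{"dx":0,"dy":0,"dz":0,"spin":-8,"hand":-1}]'
python3 -c "
from h import *
state([.5338,-.1347,.307]);jar()"
```

```text
t: 5.1
tool_pos: [0.5346, -0.1331, 0.3066]
orientation: [0.933, 0.359, 0.001, -0.001]
force: [1.3, 12.9, -5.7]
finger_gap: 0.0165
grip_force: 47.8
t 5.1 pos [ 0.5346 -0.1331  0.3066] bar-yaw rel deg 30.2 zaxis [ 0.001  0.003 -1.   ] j [-0.46  0.47  1.45  0.    1.22  0.38] F [ 1.3 12.9 -5.7] T [ 1.03 -1.05 -0.81] gap 0.0165 grip 47.8
tool-frame delta mm [-1.7  0.6 -0.4]
JAR deg from spout -180.0 score -42.0 2nd 0.5 -149.0
```

```bash
python3 -m crank '[{"dx":0,"dy":0,"dz":0,"spin":-6,"hand":-1},{"dx":0,"dy":0,"dz":0,"spin":-5,"hand":-1},{"dx":0,"dy":0,"dz":0,"spin":0,"hand":-1},{"dx":0,"dy":0,"dz":0,"spin":8,"hand":-1},{"dx":0,"dy":0,"dz":0,"spin":8,"hand":-1},{"dx":0,"dy":0,"dz":0,"spin":8,"hand":-1},{"dx":0,"dy":0,"dz":0,"spin":8,"hand":-1},{"dx":0,"dy":0,"dz":0,"spin":8,"hand":-1}]' && python3 -m crank '[{"dx":0,"dy":0,"dz":0,"spin":8,"hand":-1},{"dx":0,"dy":0,"dz":0,"spin":8,"hand":-1},{"dx":0,"dy":0,"dz":0,"spin":8,"hand":-1},{"dx":0,"dy":0,"dz":0,"spin":8,"hand":-1},{"dx":0,"dy":0,"dz":0,"spin":8,"hand":-1},{"dx":0,"dy":0,"dz":0,"spin":0,"hand":-1}]'
python3 -c "
from h import *
state([.5338,-.1347,.307]);jar()"
```

```text
t: 5.95
tool_pos: [0.5342, -0.1337, 0.3067]
orientation: [0.994, 0.109, -0.001, -0.001]
force: [-2.5, 1.9, 2.1]
finger_gap: 0.0134
grip_force: 39.7
t: 6.55
tool_pos: [0.5339, -0.1345, 0.3074]
orientation: [0.971, -0.237, -0.001, 0.001]
force: [-9.7, -3.5, 6.3]
finger_gap: 0.0169
grip_force: 42.8
t 6.55 pos [ 0.5339 -0.1345  0.3074] bar-yaw rel deg -39.2 zaxis [-0.002 -0.001 -1.   ] j [-0.46  0.47  1.45 -0.    1.22  1.59] F [-9.7 -3.5  6.3] T [0.49 0.96 0.35] gap 0.0169 grip 42.8
tool-frame delta mm [0.  0.2 0.4]
JAR deg from spout -169.0 score -26.0 2nd -49.0 -146.0
```

Works well. Next is a full stroke of +80° and back.

```bash
python3 -m crank '[{"dx":0,"dy":0,"dz":0,"spin":-8,"hand":-1},{"dx":0,"dy":0,"dz":0,"spin":-8,"hand":-1},{"dx":0,"dy":0,"dz":0,"spin":-8,"hand":-1},{"dx":0,"dy":0,"dz":0,"spin":-8,"hand":-1},{"dx":0,"dy":0,"dz":0,"spin":-8,"hand":-1},{"dx":0,"dy":0,"dz":0,"spin":-8,"hand":-1},{"dx":0,"dy":0,"dz":0,"spin":-8,"hand":-1},{"dx":0,"dy":0,"dz":0,"spin":-8,"hand":-1}]' && python3 -m crank '[{"dx":0,"dy":0,"dz":0,"spin":-8,"hand":-1},{"dx":0,"dy":0,"dz":0,"spin":-8,"hand":-1},{"dx":0,"dy":0,"dz":0,"spin":0,"hand":-1},{"dx":0,"dy":0,"dz":0,"spin":8,"hand":-1},{"dx":0,"dy":0,"dz":0,"spin":8,"hand":-1},{"dx":0,"dy":0,"dz":0,"spin":8,"hand":-1},{"dx":0,"dy":0,"dz":0,"spin":8,"hand":-1},{"dx":0,"dy":0,"dz":0,"spin":8,"hand":-1}]' && python3 -m crank '[{"dx":0,"dy":0,"dz":0,"spin":8,"hand":-1},{"dx":0,"dy":0,"dz":0,"spin":8,"hand":-1},{"dx":0,"dy":0,"dz":0,"spin":8,"hand":-1},{"dx":0,"dy":0,"dz":0,"spin":8,"hand":-1},{"dx":0,"dy":0,"dz":0,"spin":8,"hand":-1},{"dx":0,"dy":0,"dz":0,"spin":0,"hand":-1}]'
python3 -c "
from h import *
state([.5338,-.1347,.307]);jar()"
```

```text
t: 7.4
tool_pos: [0.5347, -0.1333, 0.3064]
orientation: [0.948, 0.318, 0.001, -0.001]
force: [-1.9, 9.3, -2.0]
finger_gap: 0.016
grip_force: 47.3
t: 8.2
tool_pos: [0.5341, -0.1338, 0.3068]
orientation: [0.994, 0.109, -0.001, -0.0]
force: [-4.4, 2.0, 2.9]
finger_gap: 0.0138
grip_force: 39.7
t: 8.8
tool_pos: [0.5338, -0.1345, 0.3073]
orientation: [0.971, -0.237, -0.001, 0.001]
force: [-8.2, -3.1, 6.3]
finger_gap: 0.0174
grip_force: 42.9
t 8.8 pos [ 0.5338 -0.1345  0.3073] bar-yaw rel deg -39.2 zaxis [-0.002 -0.    -1.   ] j [-0.46  0.47  1.45 -0.    1.22  1.59] F [-8.2 -3.1  6.3] T [0.5  1.01 0.43] gap 0.0174 grip 42.9
tool-frame delta mm [0.1 0.2 0.3]
JAR deg from spout -108.5 score -29.0 2nd -48.5 -145.0
```

```bash
python3 -m crank '[{"dx":0,"dy":0,"dz":0,"spin":-8,"hand":-1},{"dx":0,"dy":0,"dz":0,"spin":-8,"hand":-1},{"dx":0,"dy":0,"dz":0,"spin":-8,"hand":-1},{"dx":0,"dy":0,"dz":0,"spin":-8,"hand":-1},{"dx":0,"dy":0,"dz":0,"spin":-8,"hand":-1},{"dx":0,"dy":0,"dz":0,"spin":-8,"hand":-1},{"dx":0,"dy":0,"dz":0,"spin":-8,"hand":-1},{"dx":0,"dy":0,"dz":0,"spin":-8,"hand":-1}]' && python3 -m crank '[{"dx":0,"dy":0,"dz":0,"spin":-8,"hand":-1},{"dx":0,"dy":0,"dz":0,"spin":-8,"hand":-1},{"dx":0,"dy":0,"dz":0,"spin":0,"hand":-1},{"dx":0,"dy":0,"dz":0,"spin":8,"hand":-1},{"dx":0,"dy":0,"dz":0,"spin":8,"hand":-1},{"dx":0,"dy":0,"dz":0,"spin":8,"hand":-1},{"dx":0,"dy":0,"dz":0,"spin":8,"hand":-1},{"dx":0,"dy":0,"dz":0,"spin":8,"hand":-1}]' && python3 -m crank '[{"dx":0,"dy":0,"dz":0,"spin":8,"hand":-1},{"dx":0,"dy":0,"dz":0,"spin":8,"hand":-1},{"dx":0,"dy":0,"dz":0,"spin":8,"hand":-1},{"dx":0,"dy":0,"dz":0,"spin":8,"hand":-1},{"dx":0,"dy":0,"dz":0,"spin":8,"hand":-1},{"dx":0,"dy":0,"dz":0,"spin":0,"hand":-1}]' >/dev/null
python3 -c "
from h import *
state([.5338,-.1347,.307]);jar()"
```

```text
t: 9.65
tool_pos: [0.5347, -0.1333, 0.3063]
orientation: [0.948, 0.318, 0.001, -0.001]
force: [-0.7, 9.7, -0.5]
finger_gap: 0.0157
grip_force: 46.9
t: 10.45
tool_pos: [0.5342, -0.1338, 0.3067]
orientation: [0.994, 0.109, -0.001, -0.001]
force: [-2.8, 2.0, -1.3]
finger_gap: 0.0137
grip_force: 39.7
t 11.05 pos [ 0.5338 -0.1345  0.3073] bar-yaw rel deg -39.2 zaxis [-0.002 -0.001 -1.   ] j [-0.46  0.47  1.45 -0.    1.22  1.59] F [-8.7 -3.   7.1] T [0.46 1.02 0.36] gap 0.0178 grip 42.6
tool-frame delta mm [0.1 0.2 0.3]
JAR deg from spout -48.5 score -28.0 2nd 12.0 -147.0
```

```bash
python3 -m crank '[{"dx":0,"dy":0,"dz":0,"spin":-8,"hand":-1},{"dx":0,"dy":0,"dz":0,"spin":-8,"hand":-1},{"dx":0,"dy":0,"dz":0,"spin":-8,"hand":-1},{"dx":0,"dy":0,"dz":0,"spin":-8,"hand":-1},{"dx":0,"dy":0,"dz":0,"spin":-8,"hand":-1},{"dx":0,"dy":0,"dz":0,"spin":-8,"hand":-1},{"dx":0,"dy":0,"dz":0,"spin":-8,"hand":-1},{"dx":0,"dy":0,"dz":0,"spin":-4,"hand":-1}]' && python3 -m crank '[{"dx":0,"dy":0,"dz":0,"spin":0,"hand":-1},{"dx":0,"dy":0,"dz":0,"spin":0,"hand":-1}]' >/dev/null
python3 - <<'E'
from h import *
state([.5338,-.1347,.307]);jar()
crop(eyes.grab_frame('top'),235,105,90,80,7,'pics/e1.png')
E
```

```text
t: 11.9
tool_pos: [0.5345, -0.1335, 0.3063]
orientation: [0.959, 0.284, 0.0, -0.001]
force: [-0.6, 8.2, -4.2]
finger_gap: 0.0152
grip_force: 45.4
t 12.1 pos [ 0.5345 -0.1334  0.3063] bar-yaw rel deg 20.9 zaxis [-0.     0.002 -1.   ] j [-0.46  0.47  1.45  0.    1.22  0.54] F [-0.7  6.8 -2.9] T [ 0.26 -0.65 -0.66] gap 0.0153 grip 44.8
tool-frame delta mm [-1.3  0.7 -0.7]
JAR deg from spout -7.5 score -30.0 2nd -68.5 -147.0
```

View pics/e1.png

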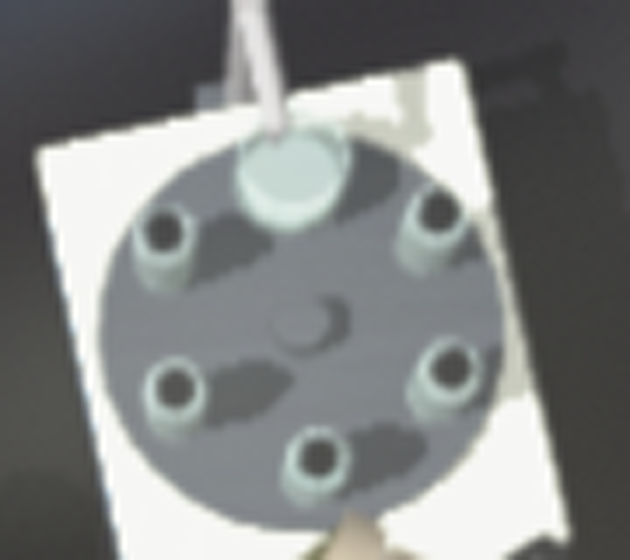

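The jar at crop (293,175) is nearly under the spout tip at (277,130), about 7.5° short. I'll finish the turn.

```bash
python3 -m crank '[{"dx":0,"dy":0,"dz":0,"spin":-4,"hand":-1},{"dx":0,"dy":0,"dz":0,"spin":-3.3,"hand":-1},{"dx":0,"dy":0,"dz":0,"spin":0,"hand":-1},{"dx":0,"dy":0,"dz":0,"spin":0,"hand":-1}]' >/dev/null
python3 -c "
from h import *
jar()"
```

```text
JAR deg from spout -1.0 score -31.0 2nd -61.5 -140.0
```

```bash
python3 -m crank '[{"dx":0,"dy":0,"dz":0,"spin":-1,"hand":-1},{"dx":0,"dy":0,"dz":0,"spin":0,"hand":-1},{"dx":0,"dy":0,"dz":0,"spin":0,"hand":-0.35},{"dx":0,"dy":0,"dz":0,"spin":0,"hand":-0.35},{"dx":0,"dy":0,"dz":0,"spin":0,"hand":-0.35},{"dx":0,"dy":0,"dz":-10,"spin":0,"hand":-0.35},{"dx":0,"dy":0,"dz":-30,"spin":0,"hand":-0.35},{"dx":0,"dy":0,"dz":-40,"spin":0,"hand":-0.35}]' && python3 -m crank '[{"dx":-30,"dy":0,"dz":-20,"spin":0,"hand":-0.35},{"dx":-30,"dy":0,"dz":0,"spin":0,"hand":-0.35},{"dx":0,"dy":0,"dz":0,"spin":0,"hand":-0.35},{"dx":0,"dy":0,"dz":0,"spin":0,"hand":-0.35}]'
python3 - <<'E'
from h import *
jar()
t,s=eyes.grab_frame('top'),eyes.grab_frame('side')
cv2.imwrite('pics/f1.png',np.hstack([cv2.resize(t[90:235,225:345,::-1],(400,483),interpolation=2),cv2.resize(s[140:275,210:345,::-1],(400,483),interpolation=2)]))
E
```

```text
t: 13.45
tool_pos: [0.5344, -0.1342, 0.3873]
orientation: [0.936, 0.351, -0.001, -0.001]
force: [0.4, 0.0, -0.1]
finger_gap: 0.0284
grip_force: 0.0
t: 13.85
tool_pos: [0.4892, -0.1737, 0.4075]
orientation: [0.937, 0.35, 0.0, 0.0]
force: [0.1, -0.5, -0.1]
finger_gap: 0.0287
grip_force: 0.0
JAR deg from spout -1.0 score -33.0 2nd -61.5 -141.0
```

View pics/f1.png

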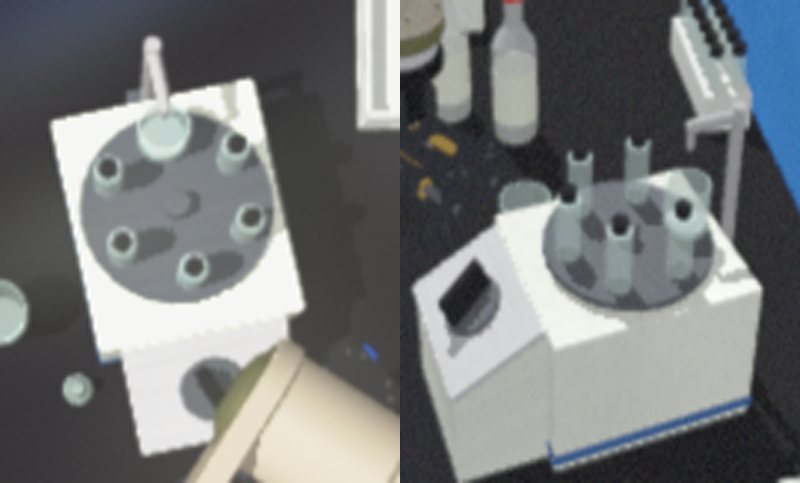

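The jar stands under the spout in both views: at (164,133) in the top half and (690,185), directly below the tip at (690,145), in the side half. The gripper is clear of everything, so I'm handing in.

```bash
python3 -c "
from bench import ctrl
print(ctrl.finish_job())"
```

```text
the job is handed in; nothing more can be done
None
```

I turned the knob, which drives anticlockwise, until the wide jar stood about 1° (roughly 1 mm) from centred under the spout, then let go, backed the gripper clear and handed the job in at about 14 s; no verdict came back.

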